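# Run the locked microscope stage home under the lens

## Task

Bring the counting chamber under the microscope: press the red lock button on the sliding stage fully down and keep it down while you push the stage along its rail, towards the microscope, right up against the end stop; then let the button come up so that the stage is locked there, and take your hand away. Do it with the fingertips only, picking nothing up, and leave the things standing around where they are.

Things in the scene. Friction and masses are not known exactly. Their poses are not given: they have to be found in the camera images.
- macroscope: White microscope stand fixed to the bench: cast foot 220 x 400 x 18 mm with a 330 mm rail. Origin on the bench under the rail's middle, z up; +y is the way the stage slides towards its end stop under the lens, x points across the rail: lock button on the -x side, 28 mm column (380 mm tall) at x +115, y +130 mm. Grey end blocks (155 mm wide in x, 49 mm high) stand at y 169 to 187 mm either way.
- lens (a point): Underside of the lens tube's ring light (68 mm in diameter), 160 mm above the bench, over the rail's end-stop end; the tube with its blue camera rises from there to 359 mm.
- stage (a joint): Travel of the stage along the rail in m: 0 at the loading end, 0.180 against the end stop under the lens. Starts at 0 to 0.05. The stage is a black platform 120 x 150 mm, its top 50 mm above the bench. It runs level, with about 1.5 N friction and light damping once unlocked; while the button is up a toothed lock (8 mm pitch, 2 mm play) holds it.
- lock (a joint): Travel of the red lock button in m: 0 up (locked), 0.0065 fully down; the lock is free below about 0.004. Pressed straight down; it takes about 6 N to start and 8.5 N to hold fully down, and springs up when let go; its tooth then catches in the next gap of the rack (at the end stop, at once). It rides along with the stage.
- button_top (a point): Centre of the top face of the red round lock button, 30 mm in diameter, 61 mm above the bench when up, 11 mm proud of a white shelf on the stage's -x side. Moves with the stage and with the press.
- thumb_step (a point): Middle of the upright ribbed face of the white thumb step, 25 mm from the button's centre on its end-stop side. The face looks to macroscope -y, is 80 mm wide and rises from the shelf at 50 mm to 74 mm above the bench (this point: 67 mm). A fingertip holding the button down can push against this face, or drag the stage by friction on the button.
- chamber (a point): Centre of the glass counting chamber clipped on the stage, 55 mm above the bench; it comes to lie under the lens when the stage is at the end stop.
- tube_rack: Bystander: blue rack with capped tubes, 75 x 160 x 104 mm, origin under its centre.
- tally_counter: Bystander: steel hand counter, 48 mm disc, 24 mm high, in front of the stage, origin under its centre.
- petri_dish: Bystander: clear lidded dish, 95 mm in diameter, 15 mm high, origin under its centre.
- sample_bottle: Bystander: amber bottle with orange cap, 48 mm in diameter, 100 mm high, origin under its centre.
- objective: Bystander: steel objective lens, 28 mm in diameter, 42 mm high, standing on the microscope's foot behind the rail (foot top 18 mm above the bench), origin under its centre.
- slide_box: Bystander: green and white slide box, 100 x 85 x 35 mm, origin under its centre.
- log_book: Bystander: blue log book, 150 x 205 x 12 mm, origin under its centre.
- forceps: Bystander: steel forceps lying flat, 130 mm long, 6 mm high, origin at the middle of its underside.

How it is judged:
By the outcome, as a careful person would: the job done as asked, in the order asked, and still so for the second after the job is handed in, with the robot touching nothing.
It also fails if it takes over 42 s, if anything falls off the work surface, if the arm or the gripper's body presses on something with over 40 N, if the wrist force passes 120 N, or if a joint passes its speed limit or range.

## Robot

A 7-joint arm with a two-finger parallel gripper is mounted at the origin on the work surface. World frame = base frame: x ahead of the robot, y to its left, z up, the work surface at z = 0. Lengths are in m, angles in degrees, forces in N, time in s.
With the tool pointing down it reaches from about 0.425 to 0.875 m from the base axis. Payload 4.7 kg.
Tool frame: the origin (TCP) lies between the finger pads; the fingertips stand arm.nose_length ahead of it and the grasp point (between the pads) lies 3 mm ahead of it (arm.nose_length is the distance from the TCP to the fingertips, in m); z points along the fingers, y is the direction in which the jaws open and shut (so a half turn about z gives the same grasp; the last joint's range is limited). The gripper opens to 87 mm and grips with 3 to 60 N. Pads are 19 mm wide; open, the fingers measure 117 mm over their backs; the gripper's body (75 mm by 190 mm) begins 51 mm behind the grasp point.
Start: joints at [75.12, 18.392, -4.016, 83.108, 1.295, 78.541, -3.26], TCP at [0.176, -0.626, 0.245] pointing down, gripper open.
Joint ranges: [-163.93, 163.93], [-17.29, 119.83], [-79.2, 71.16], [3.27, 140.29], [-89.18, 269.18], [5.43, 117.66], [-154.24, 154.24]. Speed limits (degrees/s): [147.25, 147.25, 180, 180, 180, 180, 180].

## Interface

Orientations are given as [roll, pitch, yaw] about the fixed x, y, z axes, in that order (R = Rz(yaw) Ry(pitch) Rx(roll)).
In Python, from workcell import arm gives the robot as it stands. The module is installed in compiled form; this text tells all that it offers.
- The arm moves only by the shell command python3 -m creep 'ROWS' [FORCE]. ROWS is JSON, a list of rows, each an object with "travel": the shift along the world's x, y, z normalised to -1 to 1, where 1 is 0.15 m, a list of three; "twist": the turn, a rotation vector about the world's x, y, z normalised to -1 to 1, where 1 is 30 degrees, a list of three; "jaw": the opening, from -1 (shut) to 1 (fully open), so that 0 is half open. A call has 1 to 20 rows; each row is the pose to reach, as a shift and turn from the pose commanded when the call began; what a row does not reach only later rows make up. A row lasts 1/8 s, in which the tool goes at most 62.5 mm and 10.7 degrees, less where a joint would pass 70% of its speed; a pose out of reach is approached as far as the arm can. A call with a number of a shift or a turn outside -1 to 1 is refused whole. A call with a gripper value outside its range is refused whole. The fingers move at their own pace and stop on an object; FORCE is the grip in N (left out, the last holds). Time passes only in rows, so rows that repeat a pose let the fingers close. It gives the time, the measured TCP pose, the force and the opening at its end, in the units of the state.
- arm.observe(): the state, without advancing time (a new reading comes with each control period).
- arm.capture(name): name is "side" or "top" or "wrist"; returns a dict with "image" (480x640x3 uint8, blue, green, red), "range_z" (480x640 float32, m along the optical axis (not along the pixel's ray), 0 where there is no reading), "K" (3x3 intrinsics, pixels), "k1" (the pictures are not rectified: a ray, as slopes to the right and down, at radius r is drawn at 1 + k1 r^2 times it, then the intrinsics apply), "rvec" (rotation vector, rad) and "tvec" (3), from world to camera coordinates, as OpenCV has them. Camera axes: x right, y down, z forward; pixel columns grow to the right and rows downward; lengths in m; the calibration is good to about 2 mm. A picture is of the moment at which its call begins.
- arm.hand_in(): hands the job in, once; it reports no verdict.
Trained networks look in the newest picture that a camera, given by its name, has taken for a name from the list of things; names that differ only in an ending like _2 or _b are one class to them, and where a whole thing is asked for, a point or a joint stands for the part that bears it (a point fixed in the world has none). Each returns a list of dicts, best first, with "score" (0 to 1); they miss things now and then, are a little off and sometimes report something else, mostly with a low value. They report only what shows in the picture. A call takes as long as a camera call.
- arm.spot_in(name, camera): "box" ([left, top, width, height] in pixels, round what is visible of it).
- arm.trace(name, camera): "mask" (480x640 bool, what is visible of it) and "box" ([left, top, width, height] in pixels, round what is visible of it).
The state is a dict: "t": time; "qpos": joint angles; "qvel": joint speeds; "tau": joint torques, N m; "position": TCP position; "orientation": TCP orientation; "wrist_force": force on the tool from outside, world axes, zero at the start; "torque": the same for the moment, N m; "opening": finger opening in m.
Only numpy, scipy, OpenCV 4.12 (cv2) and the standard library are available. Lean on these libraries where they do the work, as an engineer would, in place of code of your own. Each camera call takes 0.05 s, during which the arm holds its last target. There are 200 camera calls.

## Working session

There is one attempt and no reset: what is moved stays moved. The work goes in short steps, Python scripts to look and compute and a shell command to move; the robot and the scene stay as the last step left them, time stands still between calls to the robot, and variables do not carry over. Pictures are saved under pics/ and viewed, about 8 in all and at most 12, crops included, and the job is handed in when it is done.

```bash
mkdir -p pics; cat > h.py <<'E'
import numpy as np, cv2
from workcell import arm
def pts(c, uv, z=None):
    uv=np.atleast_2d(uv).astype(float); K=c["K"]
    n=np.c_[(uv[:,0]-K[0,2])/K[0,0],(uv[:,1]-K[1,2])/K[1,1]]
    s=n.copy()
    for _ in range(20): s=n/(1+c["k1"]*(s**2).sum(1,keepdims=True))
    R=cv2.Rodrigues(np.array(c["rvec"],float))[0]; t=np.array(c["tvec"],float).ravel()
    d=np.c_[s,np.ones(len(s))]
    o=-R.T@t; dw=d@R
    if z is not None: k=(z-o[2])/dw[:,2]
    else: k=c["range_z"][uv[:,1].astype(int),uv[:,0].astype(int)]
    return o+dw*np.reshape(k,(-1,1))
E
python3 - <<'E'
from h import *
print(arm.nose_length, arm.observe())
for n in ["top","side"]:
    c=arm.capture(n); cv2.imwrite(f"pics/{n}1.png",c["image"])
    for w in ["macroscope","button_top","thumb_step","stage","chamber","lock","tally_counter","tube_rack","sample_bottle","slide_box","petri_dish","objective"]:
        r=arm.trace(w,n)
        for q in r[:2]:
            if q["score"]<.3: continue
            v,u=np.nonzero(q["mask"]); p=pts(c,np.c_[u,v]); p=p[c["range_z"][v,u]>0]
            print(n,w,round(q["score"],2),q["box"],np.median(p,0).round(3) if len(p) else None,np.percentile(p,2,axis=0).round(3),np.percentile(p,98,axis=0).round(3))
E
```

```text
0.022 {'t': 0.0, 'qpos': array([75.11949268, 18.44057112, -4.01491091, 83.17569767,  1.29330102,
       78.54136478, -3.26025998]), 'qvel': array([-0.05307555,  0.01746502, -0.01977413,  0.05239762, -0.04873796,
        0.11355742,  0.01827915]), 'tau': array([ 1.17017862e-03, -4.91285348e+01, -4.03574500e-01, -3.12524235e+01,
       -6.42375438e-02,  4.35809931e-02,  1.84777609e-04]), 'position': array([ 0.17557773, -0.62529435,  0.24343729]), 'orientation': array([-1.79887515e+02,  4.35144251e-03,  1.56890909e+01]), 'wrist_force': array([-0.11914141, -0.30470886, -0.33236276]), 'torque': array([ 0.04981538, -0.0101939 , -0.01174808]), 'opening': 0.08656404453504853}
top macroscope 0.9 [190.2, 111.0, 212.8, 204.6] [0.634 0.005 0.046] [ 0.482 -0.206  0.013] [0.759 0.162 0.36 ]
top macroscope 0.39 [413.3, 297.7, 111.6, 93.0] [ 0.387 -0.357  0.012] [ 0.309 -0.458  0.007] [ 0.466 -0.256  0.017]
top button_top 0.7 [332.6, 285.8, 8.3, 14.6] [ 0.498 -0.086  0.061] [ 0.486 -0.098  0.056] [ 0.51  -0.073  0.065]
top button_top 0.36 [99.2, 183.8, 90.7, 44.7] [0.682 0.305 0.062] [0.651 0.231 0.
[... 2357 characters left out ...]
0.512 -0.057  0.073]
side tally_counter 0.75 [370.4, 305.3, 30.0, 23.3] [ 0.416 -0.001  0.022] [ 0.395 -0.031  0.004] [0.448 0.018 0.025]
side tube_rack 0.91 [96.8, 311.1, 120.8, 116.1] [0.672 0.325 0.061] [0.652 0.24  0.004] [0.729 0.394 0.105]
side sample_bottle 0.58 [426.8, 234.0, 28.0, 47.7] [ 0.37  -0.176  0.053] [ 0.349 -0.194  0.005] [ 0.394 -0.166  0.101]
side slide_box 0.59 [342.2, 206.5, 51.6, 30.1] [ 0.58  -0.273  0.035] [ 0.529 -0.334  0.006] [ 0.643 -0.236  0.038]
side petri_dish 0.62 [331.8, 349.3, 57.7, 45.4] [0.411 0.151 0.015] [0.371 0.103 0.002] [0.455 0.19  0.018]
side objective 0.7 [168.5, 111.3, 225.5, 247.4] [0.634 0.105 0.051] [ 0.478 -0.184  0.016] [0.765 0.185 0.359]
```

```bash
python3 - <<'E'
from h import *
i=cv2.imread("pics/top1.png"); cv2.imwrite("pics/topc.png",cv2.resize(i[100:380,170:450],(800,600)[0:1]*2 if 0 else (600,600),interpolation=3))
# stage/step orientation from top depth: raised step points z>.068 near; end blocks
c=arm.capture("top")
v,u=np.mgrid[100:380,170:450]; uv=np.c_[u.ravel(),v.ravel()]; p=pts(c,uv)
def rect(m,n):
    q=p[m]; print(n,len(q),q.mean(0).round(3),cv2.minAreaRect((q[:,:2]*1000).astype(np.float32)))
x,y,z=p.T
rect((z>.068)&(z<.08)&(x>.45)&(x<.55)&(y>-.12)&(y<-.02),"step")
st=arm.trace("stage","top")[0]["mask"][100:380,170:450].ravel()
rect(st&(z>.045)&(z<.06),"stage")
rect((z>.01)&(z<.026)&(x>.47)&(x<.8)&(y>-.25)&(y<.25),"foot")
h=c["image"].reshape(480,640,3)[100:380,170:450].reshape(-1,3).astype(int)
red=(h[:,2]>120)&(h[:,1]<70)&(h[:,0]<70)&(x>.45)&(x<.55)&(z>.05); rect(red,"red")
E
```

```text
step 796 [ 0.508 -0.04   0.073] ((506.65643310546875, -39.28504943847656), (45.61396026611328, 81.93714141845703), 82.79033660888672)
stage 4615 [ 0.582 -0.065  0.05 ] ((564.4222412109375, -51.668128967285156), (151.85577392578125, 198.27833557128906), 79.07066345214844)
foot 9532 [ 0.662 -0.04   0.018] ((643.4498901367188, -11.243011474609375), (502.0845031738281, 239.8364715576172), 78.90497589111328)
red 149 [ 0.497 -0.084  0.068] ((479.0492858886719, -74.29084777832031), (26.442153930664062, 69.72330474853516), 62.20397186279297)
```

View pics/topc.png

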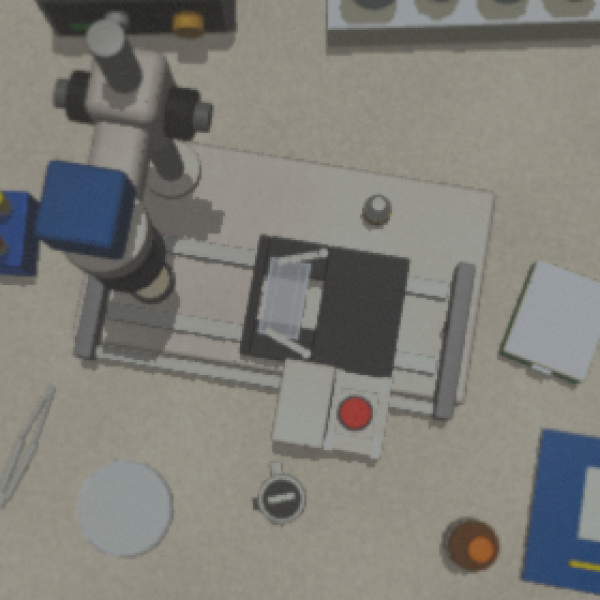

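View pics/side1.png

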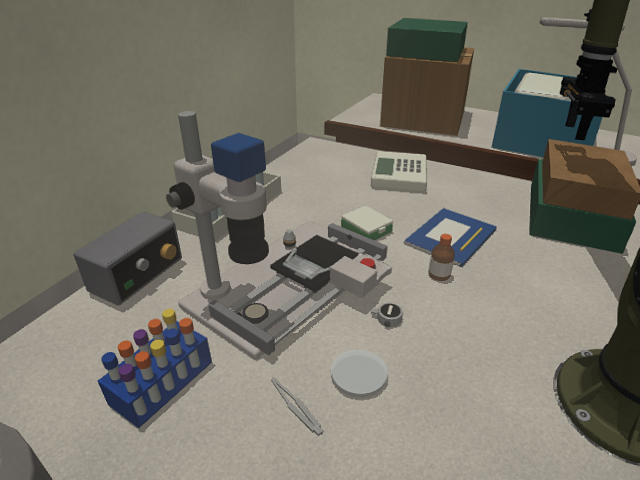

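```bash
python3 - <<'E'
from h import *
for cam in ("top","side"):
    c=arm.capture(cam)
    v,u=np.mgrid[80:400,120:460]; uv=np.c_[u.ravel(),v.ravel()]; p=pts(c,uv); x,y,z=p.T
    h=c["image"][80:400,120:460].reshape(-1,3).astype(int)
    red=(h[:,2]>110)&(h[:,1]<80)&(h[:,0]<80)&(abs(x-.497)<.03)&(abs(y+.085)<.03)
    q=pts(c,uv[red],z=.061); print(cam,"red",red.sum(),q.mean(0).round(4),np.ptp(q,axis=0).round(3))
    def fit(m,n):
        q=p[m][:,:2]; mu=np.median(q,0); l=cv2.fitLine(q.astype(np.float32),cv2.DIST_HUBER,0,.001,.001).ravel()
        print(cam,n,len(q),l.round(3),q.min(0).round(3),q.max(0).round(3),"yaw",np.degrees(np.arctan(l[1]/l[0])).round(1))
    fit((abs(z-.049)<.003)&(x>.5)&(x<.7)&(y<-.155)&(y>-.23),"blockL")
    fit((abs(z-.049)<.003)&(x>.5)&(x<.72)&(y>.12)&(y<.2),"blockR")
    s=(z>.069)&(z<.078)&(x>.455)&(x<.56)&(y>-.09)&(y<0)
    fit(s,"steptop"); 
E
```

```text
top red 157 [ 0.4975 -0.0846  0.061 ] [0.027 0.027 0.   ]
top blockL 472 [ 0.981 -0.193  0.569 -0.184] [ 0.5   -0.206] [ 0.643 -0.163] yaw -11.1
top blockR 255 [ 0.984 -0.18   0.596  0.172] [0.559 0.158] [0.639 0.187] yaw -10.3
top steptop 953 [ 0.983 -0.185  0.507 -0.036] [ 0.464 -0.066] [ 0.55  -0.004] yaw -10.7
side red 78 [ 0.4987 -0.0841  0.061 ] [0.028 0.024 0.   ]
side blockL 320 [ 0.979 -0.205  0.55  -0.177] [ 0.501 -0.207] [ 0.643 -0.16 ] yaw -11.8
side blockR 645 [ 0.98  -0.197  0.627  0.169] [0.56  0.145] [0.712 0.189] yaw -11.4
side steptop 712 [ 0.997 -0.072  0.511 -0.03 ] [ 0.465 -0.066] [ 0.552 -0.002] yaw -4.1
```

```bash
R='[{"travel":[0.538,0.909,0],"twist":[0,0,-0.22],"jaw":-1},{"travel":[0.538,0.909,0],"twist":[0,0,-0.22],"jaw":-1},{"travel":[0.538,0.909,0],"twist":[0,0,-0.22],"jaw":-1},{"travel":[0.538,0.909,0],"twist":[0,0,-0.22],"jaw":-1}]'
python3 -m creep '[{"travel":[0.538,0.909,0],"twist":[0,0,-0.22],"jaw":-1},{"travel":[0.538,0.909,0],"twist":[0,0,-0.22],"jaw":-1},{"travel":[0.538,0.909,0],"twist":[0,0,-0.22],"jaw":-1},{"travel":[0.538,0.909,0],"twist":[0,0,-0.22],"jaw":-1}]' 20
python3 -m creep '[{"travel":[0.538,0.909,0],"twist":[0,0,-0.22],"jaw":-1},{"travel":[0.538,0.909,0],"twist":[0,0,-0.22],"jaw":-1},{"travel":[0.538,0.909,0],"twist":[0,0,-0.22],"jaw":-1},{"travel":[0.538,0.909,0],"twist":[0,0,-0.22],"jaw":-1}]'
```

```text
t: 2.0
position: [0.259, -0.4871, 0.2452]
orientation: [180.0, -0.0, 9.4]
wrist_force: [-0.3, -1.3, 0.3]
opening: 0.0549
t: 2.5
position: [0.3385, -0.352, 0.245]
orientation: [180.0, -0.0, 2.7]
wrist_force: [-0.3, -0.2, 0.1]
opening: 0.0152
```

```bash
python3 -m creep '[{"travel":[0.538,0.909,0],"twist":[0,0,-0.22],"jaw":-1},{"travel":[0.538,0.909,0],"twist":[0,0,-0.22],"jaw":-1},{"travel":[0.538,0.909,0],"twist":[0,0,-0.22],"jaw":-1},{"travel":[0.538,0.909,0],"twist":[0,0,-0.22],"jaw":-1}]'
python3 -m creep '[{"travel":[0.538,0.909,0],"twist":[0,0,-0.22],"jaw":-1},{"travel":[0.538,0.909,0],"twist":[0,0,-0.22],"jaw":-1},{"travel":[0.538,0.909,0],"twist":[0,0,-0.22],"jaw":-1},{"travel":[0.538,0.909,0],"twist":[0,0,-0.22],"jaw":-1},{"travel":[0.538,0.909,0],"twist":[0,0,-0.22],"jaw":-1}]'
python3 - <<'E'
from h import *
c=arm.capture("wrist"); cv2.imwrite("pics/w1.png",c["image"]); print(arm.observe()["qpos"].round(0))
h=c["image"].astype(int); m=(h[...,2]>110)&(h[...,1]<80)&(h[...,0]<80); v,u=np.nonzero(m)
q=pts(c,np.c_[u,v],z=.061); print(len(q),q.mean(0),np.ptp(q,axis=0))
E
```

```text
t: 3.0
position: [0.4189, -0.2163, 0.2449]
orientation: [180.0, -0.0, -4.0]
wrist_force: [-0.7, -1.0, 0.4]
opening: 0.0004
t: 3.62
position: [0.498, -0.0837, 0.2443]
orientation: [179.9, 0.0, -10.9]
wrist_force: [0.2, 0.1, 0.6]
opening: 0.0005
[ 41.   2. -35. 102.   1.  76. -95.]
979 [ 0.4972958  -0.08612853  0.061     ] [0.17929651 0.1414353  0.        ]
```

View pics/w1.png

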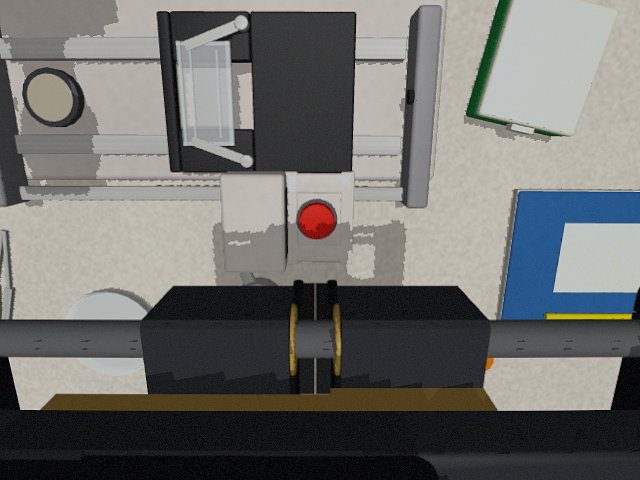

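```bash
python3 -m creep '[{"travel":[0,0,-0.4],"twist":[0,0,0],"jaw":-1},{"travel":[0,0,-0.7],"twist":[0,0,0],"jaw":-1},{"travel":[0,0,-0.9],"twist":[0,0,0],"jaw":-1},{"travel":[0,0,-0.98],"twist":[0,0,0],"jaw":-1},{"travel":[0,0,-0.98],"twist":[0,0,0],"jaw":-1}]'
python3 - <<'E'
from h import *
c=arm.capture("wrist"); cv2.imwrite("pics/w2.png",c["image"])
h=c["image"].astype(int); m=(h[...,2]>110)&(h[...,1]<80)&(h[...,0]<80); v,u=np.nonzero(m)
q=pts(c,np.c_[u,v],z=.061); q=q[np.hypot(*(q[:,:2]-[.498,-.085]).T)<.03];print(len(q),q.mean(0),np.ptp(q,axis=0))
cv2.imwrite("pics/s2.png",cv2.resize(arm.capture("side")["image"][170:330,260:460],(800,600)[:2] if 0 else (750,600)))
E
```

```text
t: 4.3
position: [0.4982, -0.0816, 0.0975]
orientation: [180.0, 0.0, -10.8]
wrist_force: [0.0, 0.0, 0.9]
opening: 0.0004
1355 [ 0.50664326 -0.08692936  0.061     ] [0.01823684 0.02804793 0.        ]
```

View pics/s2.png

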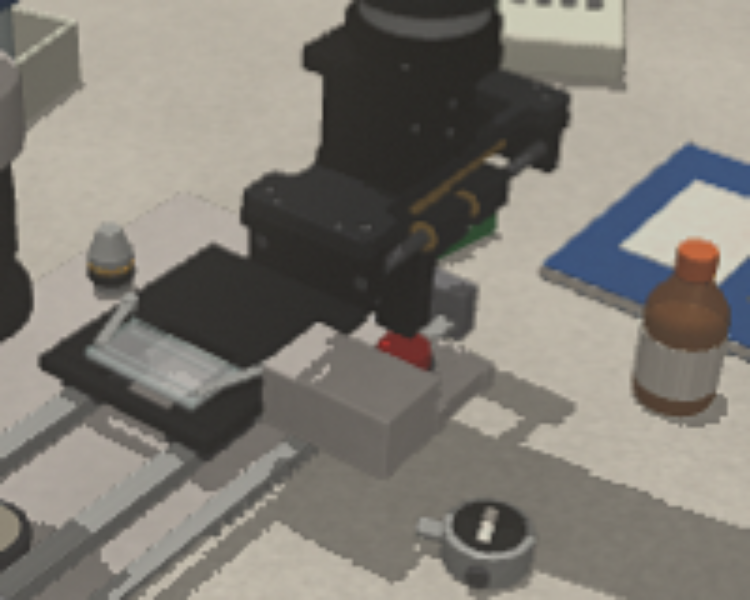

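```bash
python3 -m creep '[{"travel":[0,0,-0.06],"twist":[0,0,0],"jaw":-1},{"travel":[0,0,-0.10],"twist":[0,0,0],"jaw":-1},{"travel":[0,0,-0.13],"twist":[0,0,0],"jaw":-1},{"travel":[0,0,-0.15],"twist":[0,0,0],"jaw":-1},{"travel":[0,0,-0.15],"twist":[0,0,0],"jaw":-1},{"travel":[0,0,-0.15],"twist":[0,0,0],"jaw":-1}]'
```

```text
t: 5.15
position: [0.4988, -0.0807, 0.0766]
orientation: [179.9, -0.0, -10.7]
wrist_force: [-3.9, 0.6, 13.2]
opening: 0.0007
```

```bash
python3 -m creep '[{"travel":[0,0,-0.008],"twist":[0,0,0],"jaw":-1},{"travel":[0,0,-0.008],"twist":[0,0,0],"jaw":-1},{"travel":[0.006,0.03,-0.008],"twist":[0,0,0],"jaw":-1},{"travel":[0.012,0.06,-0.008],"twist":[0,0,0],"jaw":-1},{"travel":[0.021,0.11,-0.008],"twist":[0,0,0],"jaw":-1},{"travel":[0.03,0.16,-0.008],"twist":[0,0,0],"jaw":-1},{"travel":[0.038,0.2,-0.008],"twist":[0,0,0],"jaw":-1},{"travel":[0.038,0.2,-0.008],"twist":[0,0,0],"jaw":-1}]'
python3 - <<'E'
from h import *
c=arm.capture("side"); cv2.imwrite("pics/s3.png",cv2.resize(c["image"][170:330,260:460],(750,600)))
E
```

```text
t: 6.15
position: [0.5049, -0.0494, 0.0763]
orientation: [180.0, -0.0, -10.7]
wrist_force: [-7.1, 1.4, 20.2]
opening: 0.0005
```

View pics/s3.png

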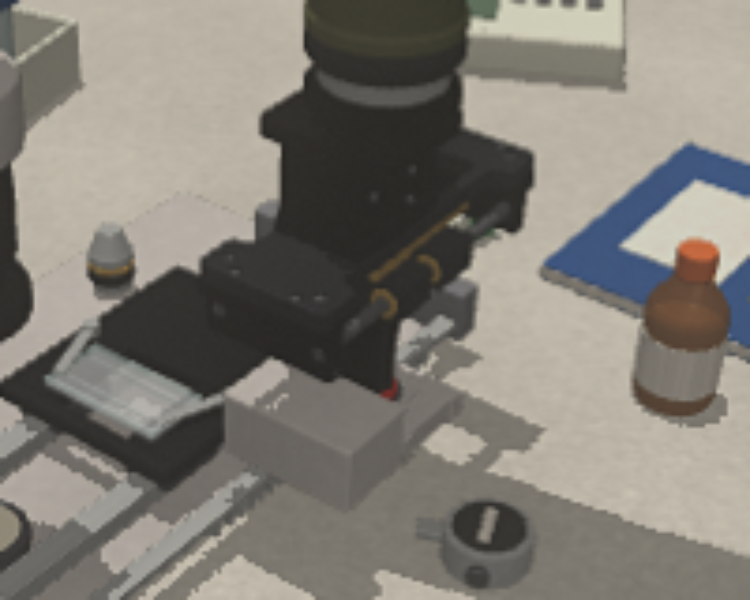

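```bash
python3 -m creep '[{"travel":[0.008,0.04,0],"twist":[0,0,0],"jaw":-1},{"travel":[0.02,0.11,0],"twist":[0,0,0],"jaw":-1},{"travel":[0.034,0.18,0],"twist":[0,0,0],"jaw":-1},{"travel":[0.047,0.25,0],"twist":[0,0,0],"jaw":-1},{"travel":[0.061,0.32,0],"twist":[0,0,0],"jaw":-1},{"travel":[0.074,0.39,0],"twist":[0,0,0],"jaw":-1},{"travel":[0.087,0.46,0],"twist":[0,0,0],"jaw":-1},{"travel":[0.095,0.5,0],"twist":[0,0,0],"jaw":-1},{"travel":[0.095,0.5,0],"twist":[0,0,0],"jaw":-1}]'
```

```text
t: 7.32
position: [0.5198, 0.0263, 0.0764]
orientation: [-180.0, -0.1, -10.6]
wrist_force: [-5.1, 1.7, 16.3]
opening: 0.0003
```

```bash
python3 -m creep '[{"travel":[0.006,0.03,0],"twist":[0,0,0],"jaw":-1},{"travel":[0.012,0.065,0],"twist":[0,0,0],"jaw":-1},{"travel":[0.019,0.1,0],"twist":[0,0,0],"jaw":-1},{"travel":[0.023,0.12,0],"twist":[0,0,0],"jaw":-1},{"travel":[0.023,0.12,0],"twist":[0,0,0],"jaw":-1}]'
python3 - <<'E'
from h import *
c=arm.capture("side"); cv2.imwrite("pics/s4.png",cv2.resize(c["image"][180:380,160:410],(750,600)))
E
```

```text
t: 7.95
position: [0.5232, 0.0436, 0.0764]
orientation: [-180.0, -0.1, -10.7]
wrist_force: [-5.2, 0.0, 16.5]
opening: 0.0005
```

View pics/s4.png

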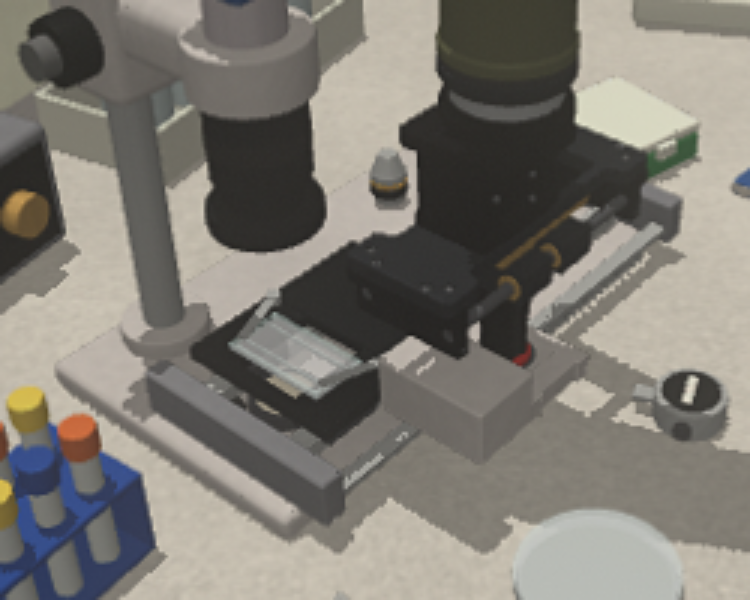

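```bash
python3 -m creep '[{"travel":[0.006,0.03,0],"twist":[0,0,0],"jaw":-1},{"travel":[0.011,0.06,0],"twist":[0,0,0],"jaw":-1},{"travel":[0.017,0.09,0],"twist":[0,0,0],"jaw":-1},{"travel":[0.019,0.1,0],"twist":[0,0,0],"jaw":-1},{"travel":[0.019,0.1,0],"twist":[0,0,0],"jaw":-1}]'
python3 -m creep '[{"travel":[0.003,0.015,0],"twist":[0,0,0],"jaw":-1},{"travel":[0.006,0.03,0],"twist":[0,0,0],"jaw":-1},{"travel":[0.009,0.045,0],"twist":[0,0,0],"jaw":-1},{"travel":[0.009,0.045,0],"twist":[0,0,0],"jaw":-1}]'
```

```text
t: 8.62
position: [0.5253, 0.0545, 0.0764]
orientation: [179.7, -0.1, -10.8]
wrist_force: [-7.6, -6.8, 20.8]
opening: 0.0
t: 9.12
position: [0.526, 0.0563, 0.0763]
orientation: [179.3, 0.0, -10.9]
wrist_force: [-9.7, -16.0, 25.8]
opening: 0.0005
```

```bash
python3 - <<'E'
from h import *
c=arm.capture("side"); cv2.imwrite("pics/s5.png",cv2.resize(c["image"][200:380,160:385],(750,600),interpolation=cv2.INTER_CUBIC))
d=arm.capture("top"); 
print(arm.observe()["wrist_force"],arm.observe()["position"])
o=np.array([.604,-.008]); a=np.array([.186,.983]); b=np.array([.983,-.186])
for n,c in(("side",c),("top",d)):
    v,u=np.mgrid[100:400,120:460]; p=pts(c,np.c_[u.ravel(),v.ravel()]); X=(p[:,:2]-o)@b; Y=(p[:,:2]-o)@a; z=p[:,2]
    for lo in (-.13,-.11,-.05,-.03,.03):
        m=(X>lo)&(X<lo+.02)&(abs(z-(.074 if lo<-.1 else .05))<.004)&(Y>.0)&(Y<.2); print(n,lo,np.histogram(Y[m],np.arange(0,.2,.01))[0])
E
```

```text
[-10.04713353 -15.56049834  24.48844077] [0.5259778  0.05633791 0.07627778]
side -0.13 [ 0  0  0  0  0  0  4 42 46 51 48 55  0  0  0  0  0  0  0]
side -0.11 [ 0  0  0  0 12 22  3 39 45 46 46 56  0  0  0  0  0  0  0]
side -0.05 [ 0  1  2  1  0  0  0  0  0  0  6 37 46 46 50 48 42 48 39]
side -0.03 [ 0  0  0  0  0  0  0 23 35 29 10 18 23 28 33 37 29 46 39]
side 0.03 [ 0  0  0  0  0 14 34 34 33 36 11 28 37 22 29 30 31 37 29]
top -0.13 [0 0 0 0 0 0 0 0 0 0 0 0 0 0 0 0 0 0 0]
top -0.11 [0 0 0 0 0 0 0 0 0 0 0 0 0 0 0 0 0 0 0]
top -0.05 [ 0 31 34 29 20  1  0  0  0  0  0  0  0  0  0  0  0  0  0]
top -0.03 [ 0 31 43 40 47 31  2  0  0  0  0  0  0  0  0  3  6 24 12]
top 0.03 [ 0 34 44 42 44 43 44 41 43 31 34 16  0  0  0  0  0  0  0]
```

View pics/s5.png

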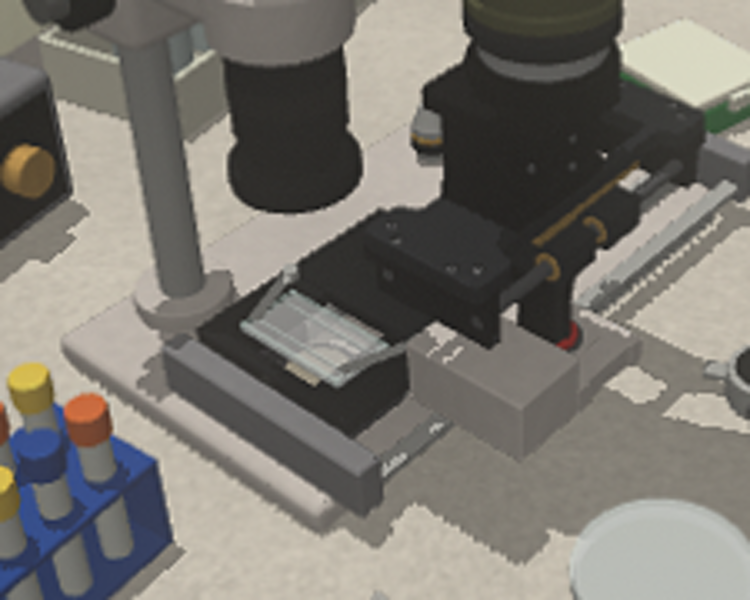

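```bash
python3 -m creep '[{"travel":[0.002,0.01,0],"twist":[0,0,0],"jaw":-1},{"travel":[0.004,0.02,0],"twist":[0,0,0],"jaw":-1},{"travel":[0.004,0.03,0],"twist":[0,0,0],"jaw":-1},{"travel":[0.004,0.03,0],"twist":[0,0,0],"jaw":-1},{"travel":[0.004,0.03,0],"twist":[0,0,0],"jaw":-1}]'
```

```text
t: 9.85
position: [0.528, 0.0615, 0.0763]
orientation: [179.4, -0.2, -10.9]
wrist_force: [-5.3, -14.0, 20.7]
opening: -0.0
```

```bash
python3 -m creep '[{"travel":[0.002,0.01,0],"twist":[0,0,0],"jaw":-1},{"travel":[0.004,0.02,0],"twist":[0,0,0],"jaw":-1},{"travel":[0.006,0.03,0],"twist":[0,0,0],"jaw":-1},{"travel":[0.006,0.03,0],"twist":[0,0,0],"jaw":-1},{"travel":[0.006,0.03,0],"twist":[0,0,0],"jaw":-1}]'
python3 - <<'E'
from h import *
c=arm.capture("side"); cv2.imwrite("pics/s6.png",cv2.resize(c["image"][200:380,160:385],(750,600),interpolation=cv2.INTER_CUBIC))
E
```

```text
t: 10.48
position: [0.529, 0.0651, 0.0762]
orientation: [179.3, -0.2, -11.0]
wrist_force: [-4.9, -15.8, 20.3]
opening: 0.0004
```

View pics/s6.png

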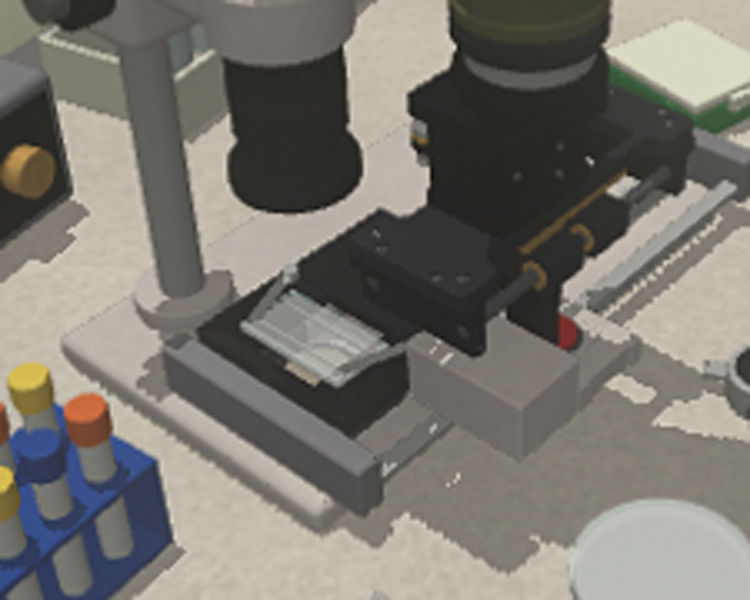

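```bash
python3 -m creep '[{"travel":[0.002,0.01,0],"twist":[0,0,0],"jaw":-1},{"travel":[0.004,0.02,0],"twist":[0,0,0],"jaw":-1},{"travel":[0.005,0.025,0],"twist":[0,0,0],"jaw":-1},{"travel":[0.005,0.025,0],"twist":[0,0,0],"jaw":-1}]'
python3 - <<'E'
from h import *
o=np.array([.604,-.008]); a=np.array([.186,.983]); b=np.array([.983,-.186])
for cam in("side","top","wrist"):
    c=arm.capture(cam)
    for w in ("chamber","stage"):
        for q in arm.trace(w,cam)[:1]:
            v,u=np.nonzero(q["mask"]); p=pts(c,np.c_[u,v],z=.05); Y=(p[:,:2]-o)@a; print(cam,w,q["score"],q["box"],np.percentile(Y,[1,50,99]).round(3))
cv2.imwrite("pics/w7.png",c["image"])
E
```

```text
t: 11.02
position: [0.529, 0.0653, 0.0763]
orientation: [179.0, -0.1, -11.1]
wrist_force: [-8.9, -22.6, 24.3]
opening: 0.0005
side chamber 0.86 [221.4, 269.0, 130.2, 66.8] [0.016 0.105 0.166]
side stage 0.77 [217.6, 271.2, 135.3, 66.6] [0.016 0.106 0.167]
top chamber 0.69 [240.3, 200.1, 57.4, 104.1] [0.012 0.048 0.123]
top stage 0.57 [243.3, 199.9, 53.3, 105.2] [0.012 0.047 0.123]
wrist chamber 0.92 [34.7, 0.0, 402.3, 317.4] [0.013 0.08  0.16 ]
wrist stage 0.65 [34.5, 0.5, 402.4, 372.7] [0.013 0.08  0.16 ]
```

View pics/w7.png

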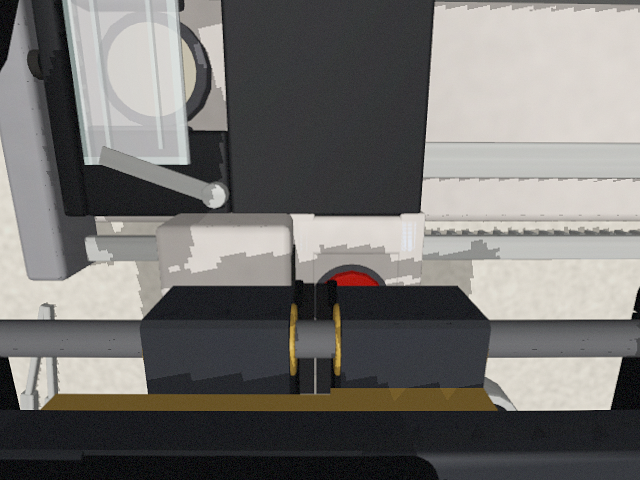

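```bash
python3 -m creep '[{"travel":[0,0,0.02],"twist":[0,0,0],"jaw":-1},{"travel":[0,0,0.04],"twist":[0,0,0],"jaw":-1},{"travel":[0,0,0.06],"twist":[0,0,0],"jaw":-1},{"travel":[0,0,0.09],"twist":[0,0,0],"jaw":-1},{"travel":[0,0,0.09],"twist":[0,0,0],"jaw":-1},{"travel":[0,0,0.09],"twist":[0,0,0],"jaw":-1},{"travel":[-0.012,-0.06,0.09],"twist":[0,0,0],"jaw":-1},{"travel":[-0.02,-0.11,0.09],"twist":[0,0,0],"jaw":-1},{"travel":[-0.022,-0.12,0.09],"twist":[0,0,0],"jaw":-1},{"travel":[-0.022,-0.12,0.09],"twist":[0,0,0],"jaw":-1}]'
```

```text
t: 12.72
position: [0.5252, 0.0598, 0.0876]
orientation: [-180.0, -0.0, -10.7]
wrist_force: [0.6, -1.2, 0.8]
opening: 0.0005
```

Free of contact. Lift clear, then back off along −x away from the lens.

```bash
python3 -m creep '[{"travel":[0,0,0.1],"twist":[0,0,0],"jaw":-1},{"travel":[0,0,0.4],"twist":[0,0,0],"jaw":-1},{"travel":[0,0,0.7],"twist":[0,0,0],"jaw":-1},{"travel":[0,0,0.9],"twist":[0,0,0],"jaw":-1},{"travel":[-0.3,-0.3,0.95],"twist":[0,0,0],"jaw":-1},{"travel":[-0.3,-0.6,0.95],"twist":[0,0,0],"jaw":-1},{"travel":[-0.3,-0.9,0.95],"twist":[0,0,0],"jaw":-1},{"travel":[-0.3,-0.9,0.95],"twist":[0,0,0],"jaw":-1}]'
python3 - <<'E'
from h import *
o=np.array([.604,-.008]); a=np.array([.186,.983]); b=np.array([.983,-.186])
for n in("side","top"):
    c=arm.capture(n); h=c["image"].astype(int); m=(h[...,2]>110)&(h[...,1]<80)&(h[...,0]<80); v,u=np.nonzero(m)
    q=pts(c,np.c_[u,v]); k=(np.hypot(q[:,0]-.523,q[:,1]-.05)<.04)&(q[:,2]>.04)
    print(n,k.sum(),np.median(q[k],0).round(4),pts(c,np.c_[u,v][k],z=.061).mean(0).round(4))
    if n=="side": cv2.imwrite("pics/s8.png",cv2.resize(c["image"][190:390,150:400],(750,600)))
    for w in ("tally_counter","petri_dish","sample_bottle","objective","tube_rack","slide_box"):
        for r in arm.trace(w,n)[:1]:
            vv,uu=np.nonzero(r["mask"]); print(w,round(r["score"],2),np.median(pts(c,np.c_[uu,vv]),0).round(3))
E
```

```text
t: 13.72
position: [0.4799, -0.0796, 0.2309]
orientation: [179.9, -0.1, -11.1]
wrist_force: [-0.4, 1.1, 0.4]
opening: 0.0005
side 120 [0.5246 0.0525 0.0617] [0.5252 0.0517 0.061 ]
tally_counter 0.8 [ 0.417 -0.     0.022]
petri_dish 0.79 [0.411 0.152 0.015]
sample_bottle 0.93 [ 0.37  -0.176  0.054]
objective 0.53 [ 0.697 -0.105  0.044]
tube_rack 0.89 [0.672 0.325 0.061]
top 147 [0.5241 0.051  0.0606] [0.5245 0.051  0.061 ]
petri_dish 0.75 [0.412 0.143 0.015]
sample_bottle 0.94 [ 0.374 -0.191  0.073]
objective 0.48 [ 0.697 -0.111  0.05 ]
tube_rack 0.83 [0.683 0.304 0.062]
slide_box 0.78 [ 0.583 -0.288  0.034]
```

View pics/s8.png

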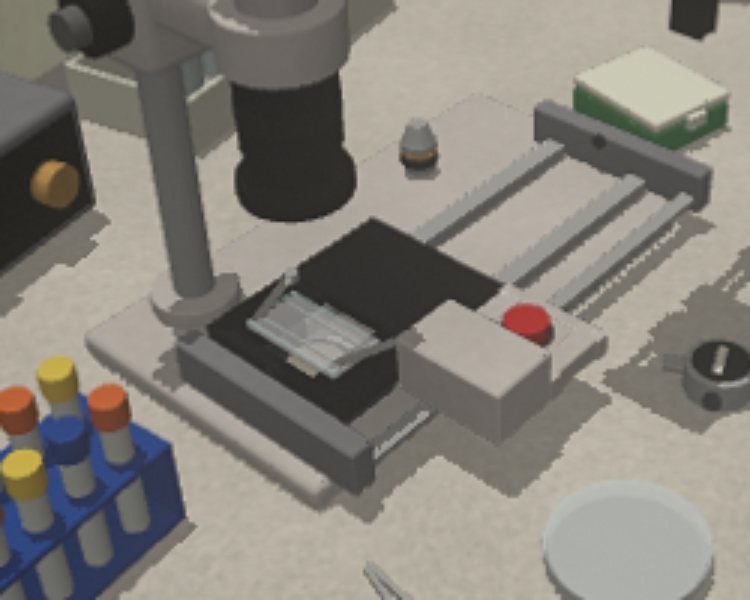

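```bash
python3 -c "
from workcell import arm
print(arm.observe()['wrist_force']); print(arm.hand_in())"
```

```text
[ 0.30404782 -0.76499936 -0.91089437]
the job is handed in; nothing more can be done
None
```

The stage is at the end stop under the lens, the lock button is up, and the job was handed in at about 14 s on the robot's clock.

**What I did:** With the closed fingertips I pressed the red button fully down, with the tips at about 54.5 mm. I slid the stage about 138 mm along its rail until it stopped, then let the button up while still pushing. After that I backed the tips off and took the hand away.

**Last checks:**
- **End stop:** The stage did not move in the pictures under a push of 16 N. A later push of about 23 N against the thumb step moved the fingertips no further. It spans about y +13 to +163 mm on the rail, which fits full travel. I did not measure the chamber's position under the lens separately.
- **Lock:** The button is back at about 61 mm in both cameras. That the tooth caught is inferred from this; I did not test it by pulling on the stage.
- **Hand clear:** The wrist force was close to zero at hand-in.
- **Bystanders:** The petri dish, sample bottle, objective, tube rack, slide box and tally counter were found within a few mm of where they started. The tally counter was seen only in the side view and the slide box only in the top view. I did not measure the log book or forceps again.

**What did not go as planned:** While pushing against the stop, the fingertips slid about 9 mm across the button until they met the thumb step. The button stayed fully down throughout. The side camera gave −4° for the thumb step's angle while the other measurements gave about −11°. I used −10.7°, and the wrist view confirmed it.

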